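# Hold the cooling tank's filler cap at its half-way bleed position

## Task

Get the therapy unit's cooling loop ready for bleeding: first turn the regulator's wing knob clockwise until it points at the mark, in line with the sliding lock, and then slide the lock fully home over it. Then put the winged filler cap into the tank's neck with its lugs through the notches, seat it flat on the rim, and twist it clockwise to the half-way mark (45 degrees), never as far as the lock's click. It springs back when let go, so finish while still holding it there in the gripper; leave the other things on the table where they are.

Things in the scene. Friction and masses are not known exactly. Their poses are not given: they have to be found in the camera images.
- regulator: Flow regulator, fixed aluminium block 90 x 170 x 50 mm (x, y, z); origin under its centre. On top the wing knob stands at x 0, y +45 mm and the steel sliding lock on the -y half, which slides along the block's own +y to the knob. Brass stubs on its +x side. Stands elsewhere and turned (to 0.35 rad) in each run, on either side of the table.
- knob_axis (a point): Knob's vertical axis at the block's top face, 50 mm above the table. On it: black disc 48 mm wide, 10 mm high, then an upright wing 44 mm long, 12 mm thick, 34 mm high (top 44 mm above this point). A white line on the wing's top runs from the middle to its pointing end. Axes as the regulator's; they do not turn with the knob.
- knob (a joint): Knob angle, rad, growing clockwise seen from above; stops at 0 and 2.4, starts at 0.4 to 1.0. Set position 1.5: the wing lies along the regulator's y, its pointing end at the black mark, towards the lock (-y). At q the pointing end looks along the regulator's own (cos a, sin a), a = -pi/2 + 1.5 - q. Stays where left (friction 0.05 N m).
- lock_fin (a point): Middle of the foot of the lock's upright steel fin, 73 mm above the table; moves with the lock. Fin 10 mm thick across the slide (regulator x), 26 mm long along it, rising 34 mm above this point. Its foot is the top of a plate 40 mm wide; from the plate two tines, 19 mm apart, reach 40 mm from this point to the knob to straddle its wing, 1 mm above the disc.
- lock (a joint): Lock travel in m along the regulator's +y: 0 parked away from the knob (always the start), 0.058 fully home with the fork round the knob's wing. Slides with about 1.5 N of friction and stays where it is left. The fork runs against the wing if the knob is not in line with it.
- cap: Loose filler cap, about 90 g, grey plastic, standing on its plug. Origin under the plug's centre, z up. Plug 40 mm wide, 22 mm high, foot chamfered; two steel lugs at +x and -x (8 mm wide, 6 to 12 mm up, reaching 27 mm from the axis); disc 62 mm wide, 22 to 30 mm up; upright grip wing along x, 50 mm long, 12 mm thick, 30 to 64 mm up. Same after a half turn.
- tank: Cooling tank, fixed white casing 170 x 170 x 90 mm, blue foot; origin under its centre. Round neck 72 mm wide in the middle of its top. Hose stubs on its +x side. Black marks round the neck, same on opposite sides: long bars by the notches (open), short bars 45 deg clockwise (half-way), dots at 90 (locked). Moved and turned (to 0.35 rad) each run, opposite the regulator.
- neck_top (a point): Centre of the neck's rim, 120 mm above the table; axes as the tank's. Bore 44 mm, lip 8 mm thick with notches about 12 mm wide at +x and -x, out to 29 mm from the axis. Seated, the cap's disc lies on the rim, its origin 22 mm below this point; it enters with its x along the tank's x, either way round (play 2 mm, 5 deg) and then turns clockwise only.
- half_mark (a point): Same point as neck_top, but its x axis points at the half-way mark, 45 degrees clockwise from above of the tank's x axis: the cap's x axis, either way round, must end along it. A sprung pawl (the click) is met at about 58 degrees; the end stop is at about 91 degrees.
- return_ring (a joint): Angle, rad, of the sprung ring in the neck that the cap's lugs push round, growing clockwise, 0 at rest. The lugs meet it after about 0.10 rad of twist, so it reads the twist less about 0.10: about 0.68 with the cap at the half-way mark. It pushes back with 0.04 N m at 0, growing by 0.08 N m per rad.
- gel_bottle: Bystander: upright gel bottle, 60 mm in diameter, 160 mm high, beyond the work area; origin under its centre.
- cream_jar: Bystander: closed white jar, 64 mm in diameter, 60 mm high; origin under its centre.
- steel_bowl: Bystander: steel bowl, 110 mm wide, 45 mm high; origin under its centre.
- tape_roll: Bystander: roll of paper tape lying flat, 60 mm in diameter, 25 mm high; origin under its centre.
- filter_can: Bystander: white upright filter can, 48 mm in diameter, 55 mm high; origin under its centre.
Things that resemble listed ones, but are neither listed nor needed, are in the scene too. Leave any green look-alike of the regulator alone.

How it is judged:
On the way, in this order (a step that is already met when the one before it is completed fails the run):
1. The knob is turned to its mark while the lock is still parked (value of joint knob between 1.35 and 1.65 rad and value of joint lock below 0.015 m), for 0.2 s.
2. The lock is fully home over the knob (value of joint knob between 1.35 and 1.65 rad and value of joint lock above 0.052 m), for 0.2 s.
3. The cap is seated in the neck (horizontal distance between cap and neck_top below 0.004 m and z of cap in the frame of neck_top below -0.0195 m and angle between cap's own z axis and vertical below 0.1 rad), for 0.1 s.
At the end, for the whole second after the job is handed in: For the last second the gripper holds the cap still (3 N or more), seated in the neck (disc within 2.5 mm of the rim, centred to 4 mm), twisted to the half-way mark within 10 degrees; knob within 0.15 rad of its mark, lock home within 6 mm; no click, bystanders moved under 50 mm (all of step 2 and all of step 3 and angle between the x axis of cap and the x axis of half_mark, either way round below 0.175 rad and value of joint return_ring above 0.4 rad and contact force between the fingers and cap above 3 N and angular speed of cap below 0.15 rad/s and linear speed of cap below 0.02 m/s); the arm keeps its last pose, push and grip.
It fails at once if The cap is twisted on to the lock's click (about 62 degrees or more) (value of joint return_ring above 0.99 rad).
It fails at once if A bystander is pushed away by more than 50 mm or tipped over (distance of any of gel_bottle, cream_jar, steel_bowl, tape_roll, filter_can from where it was at the start of the episode above 0.05 m or angle between any of gel_bottle, cream_jar, steel_bowl, tape_roll, filter_can's own z axis and vertical above 0.5 rad).
It also fails if it takes over 58 s, if anything falls off the work surface, if the arm or the gripper's body presses on something with over 40 N, if the wrist force passes 120 N, or if a joint passes its speed limit or range.

## Robot

A 6-joint arm with a two-finger parallel gripper is mounted at the origin on the work surface. World frame = base frame: x ahead of the robot, y to its left, z up, the work surface at z = 0. Lengths are in m, angles in rad, forces in N, time in s.
With the tool pointing down it reaches from about 0.275 to 0.875 m from the base axis. Payload 12.5 kg.
Tool frame: the origin (TCP) lies on the centre line of the jaws, within the pads' length; the fingertips stand r.finger_overhang ahead of it and the grasp point (between the pads) lies 3 mm ahead of it (r.finger_overhang is the distance from the TCP to the fingertips, in m); z points along the fingers, y is the direction in which the jaws open and shut (so a half turn about z gives the same grasp; the last joint's range is limited). The gripper opens to 85 mm and grips with 20 to 120 N. Pads are 22 mm wide; open, the fingers measure 114 mm over their backs; the gripper's body (76 mm by 85 mm) begins 54 mm behind the grasp point. The pads swing forward as they close: fully open they stand 13 mm farther back than shut.
Start: joints at [1.205, 0.351, 1.652, -0, 1.139, -0.085], TCP at [0.152, 0.528, 0.253] pointing down, gripper open.
Joint ranges: [-2.75, 2.75], [-0.79, 2.1], [0.01, 2.65], [-1.57, 4.71], [0.07, 3.14], [-2.87, 2.87]. Speed limits (rad/s): [2.22, 2.22, 2.79, 3.14, 3.14, 3.14].

## Interface

Orientations are given as a unit quaternion [x, y, z, w].
In Python, from cell import r, optics gives the robot as it stands. The module is installed in compiled form; this text tells all that it offers. Calls block until the motion is done:
- r.move_to(position, orientation): joint-space move of the TCP to a pose.
- r.move_linear(position, rot=None, vel=0.15): straight line of the TCP; rot=None keeps the orientation; vel is the mean speed in m/s.
- r.set_joints(angles): joint-space move.
- r.set_gripper(opening, squeeze=None): opening from 0.0 (shut) to 1.0 (fully open); squeeze is the grip in N (None keeps the last); returns when the fingers have stopped.
- r.sleep(seconds).
- r.inverse_kinematics(position, orientation): joint angles nearest the present ones, or None.
- optics.get_image(name): name is "scene" or "top" or "wrist"; returns a dict with "pixels" (400x640x3 uint8, red, green, blue), "depth" (400x640 float32, m along the optical axis (not along the pixel's ray), 0 where there is no reading), "fx", "fy", "cx", "cy" (pixels), "D" ([k1, k2, p1, p2, k3] as OpenCV has them; the pictures are not rectified), "camera_from_world" (4x4, takes a point from world to camera coordinates); the wrist camera has in their place "mount" (4x4, takes a point from camera to tool coordinates, whose origin is the TCP and whose axes are the flange's). Camera axes: x right, y down, z forward; pixel columns grow to the right and rows downward; lengths in m; the calibration is good to about 2 mm. A picture is of the moment at which its call begins: read the wrist's pose just before it.
A pose or a line that the arm cannot do raises r.PlanningError and nothing moves.
- r.hand_in(): hands the job in, once; it reports no verdict.
Readings, each from a call of its own:
- r.current_t(): time.
- r.current_q(): joint angles.
- r.current_qvel(): joint speeds.
- r.current_effort(): joint torques, N m.
- r.current_tool_pos(): TCP position.
- r.current_ee_rot(): TCP orientation.
- r.current_contact_force(): force on the tool from outside, world axes, zero at the start.
- r.current_torque(): the same for the moment, N m.
- r.current_opening(): opening from 0.0 (shut) to 1.0 (fully open).
Only numpy, scipy, OpenCV 4.12 (cv2) and the standard library are available. Lean on these libraries where they do the work, as an engineer would, in place of code of your own. Each camera call takes 0.05 s, during which the arm holds its last target.

## Working session

There is one attempt and no reset: what is moved stays moved. The work goes in short steps, each a Python script; the robot and the scene stay as the last script left them, time stands still between calls to the robot, and variables do not carry over. Pictures are saved under pics/ and viewed, and the job is handed in when it is done.

```bash
mkdir -p pics; ls
python3 - <<'E'
from cell import r, optics
import cv2, numpy as np, pickle
print(r.current_t(), r.current_tool_pos(), r.current_ee_rot(), r.finger_overhang, r.current_opening())
for n in ["scene","top","wrist"]:
    im=optics.get_image(n)
    pickle.dump(im,open(f"pics/{n}0.pkl","wb"))
    cv2.imwrite(f"pics/{n}0.png",im["pixels"][:,:,::-1])
    print(n,im["fx"],im["fy"],im["cx"],im["cy"],im["D"],im.get("camera_from_world"),im.get("mount"))
E
```

```text
pics
0.0 [0.15228073 0.52815964 0.25273976] [ 1.39929353e-01  9.90161304e-01 -5.94696680e-04 -1.21740058e-04] 0.022 0.9993501530136151
scene 443.85533034741445 443.85533034741445 308.6434527435243 205.95746963420996 [-0.07061288  0.          0.          0.          0.        ] [[ 0.82442715  0.56553247 -0.02220143 -0.47223993]
 [ 0.28949052 -0.45507426 -0.84208233 -0.04994972]
 [-0.4863282   0.68780844 -0.53889186  1.22736671]
 [ 0.          0.          0.          1.        ]] None
top 422.39399897848256 422.39399897848256 318.98398601221044 203.6000057248506 [-0.09325735  0.          0.          0.          0.        ] [[-0.00834123 -0.99982673 -0.01664149  0.03962879]
 [-0.98880379  0.01072654 -0.14883548  0.55044324]
 [ 0.1489882   0.0152137  -0.98872193  0.91981506]
 [ 0.          0.          0.          1.        ]] None
wrist 328.9731537917193 328.9731537917193 323.0143797808028 197.8049428367518 [0.00716064 0.         0.         0.         0.        ] None [[ 1.77697994e-03 -9.64659663e-01 -2.63493030e-01  6.57940763e-02]
 [ 9.99998062e-01  1.49079111e-03  1.28606988e-03 -2.13199730e-03]
 [-8.47806668e-04 -2.63494804e-01  9.64660443e-01 -1.20824593e-01]
 [ 0.00000000e+00  0.00000000e+00  0.00000000e+00  1.00000000e+00]]
```

View pics/top0.png

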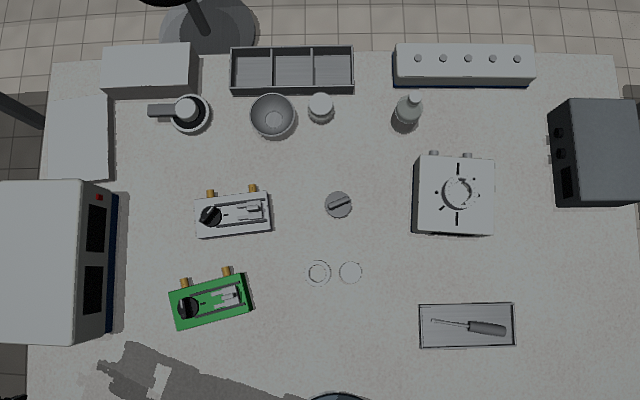

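View pics/scene0.png

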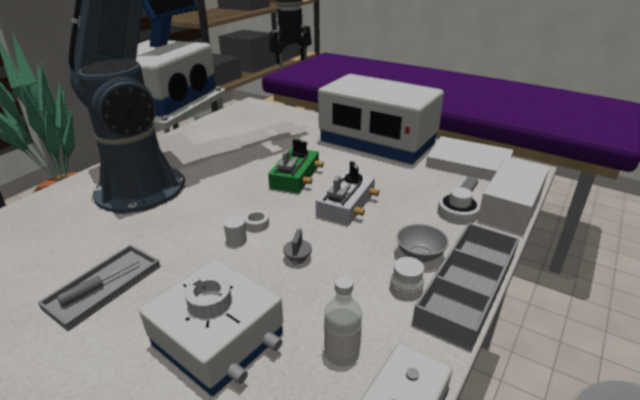

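View pics/wrist0.png

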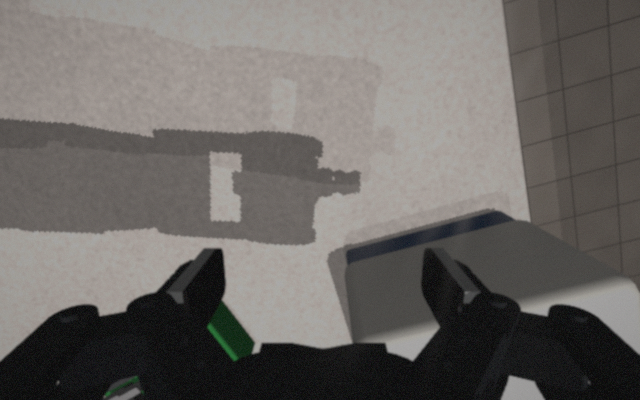

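The top view shows:
- **Regulators:** an aluminium one at (232,215) and a green look-alike at (212,300). Only the aluminium one fits the description.
- **Cap:** grey and winged, at (338,204). The rings at (318,272) and (350,272) are the tape and the can.
- **Tank:** white, with a neck, at (455,195).

I'll enlarge these and measure them.

```bash
cat > h.py <<'E'
import cv2, numpy as np, pickle
from scipy.spatial.transform import Rotation as R
def ray(im,uv):
    K=np.array([[im["fx"],0,im["cx"]],[0,im["fy"],im["cy"]],[0,0,1]])
    p=cv2.undistortPoints(np.array(uv,float).reshape(-1,1,2),K,np.array(im["D"],float)).reshape(-1,2)
    return np.c_[p,np.ones(len(p))]
def T_wc(im,tp=None,tq=None):
    if "camera_from_world" in im and im["camera_from_world"] is not None: return np.linalg.inv(im["camera_from_world"])
    T=np.eye(4);T[:3,:3]=R.from_quat(tq).as_matrix();T[:3,3]=tp
    return T@im["mount"]
def cloud(im,T=None):
    if T is None:T=T_wc(im)
    h,w=im["depth"].shape
    u,v=np.meshgrid(np.arange(w),np.arange(h))
    d=ray(im,np.c_[u.ravel(),v.ravel()])*im["depth"].reshape(-1,1)
    P=d@T[:3,:3].T+T[:3,3]
    P[im["depth"].ravel()==0]=np.nan
    return P.reshape(h,w,3)
def onz(im,uv,z,T=None):
    if T is None:T=T_wc(im)
    d=ray(im,uv)@T[:3,:3].T; o=T[:3,3]
    return o+d*((z-o[2])/d[:,2])[:,None]
def project(im,P,T=None):
    if T is None:T=T_wc(im)
    K=np.array([[im["fx"],0,im["cx"]],[0,im["fy"],im["cy"]],[0,0,1]])
    M=np.linalg.inv(T)
    return cv2.projectPoints(np.array(P,float).reshape(-1,1,3),cv2.Rodrigues(M[:3,:3])[0],M[:3,3],K,np.array(im["D"],float))[0].reshape(-1,2)
E
python3 - <<'E'
from h import *
im=pickle.load(open("pics/top0.pkl","rb"))
a=im["pixels"][:,:,::-1]
def crop(x,y,w,h,s): return cv2.resize(a[y:y+h,x:x+w],None,fx=s,fy=s,interpolation=cv2.INTER_CUBIC)
cv2.imwrite("pics/reg.png",crop(180,170,110,75,7)); 
cv2.imwrite("pics/tank.png",crop(400,145,110,100,6)); cv2.imwrite("pics/cap.png",crop(310,180,60,50,10))
P=cloud(im)
for n,uv in dict(table=(300,150),regtop=(262,200),regtop2=(200,232),knob=(212,215),cap=(338,204),tanktop=(425,170),tank2=(480,225),rim=(475,192),fin=(252,209)).items():
    print(n,P[uv[1],uv[0]].round(4))
for n,(x,y,w,h),z0,z1 in [("tank",(400,140,110,110),.08,.1),("reg",(180,170,110,80),.042,.056),("rim",(430,165,55,55),.11,.13),("capwing",(310,180,60,50),.05,.08),("capdisc",(310,180,60,50),.02,.04),("knobwing",(180,190,60,50),.08,.11),("fin",(230,190,50,40),.095,.12)]:
    Q=P[y:y+h,x:x+w].reshape(-1,3);Q=Q[(Q[:,2]>z0)&(Q[:,2]<z1)]
    rc=cv2.minAreaRect(Q[:,:2].astype(np.float32)*1000)
    print(n,len(Q),"med z",np.median(Q[:,2]).round(4),"mean",Q.mean(0).round(4),rc)
E
```

```text
table [0.6887 0.0799 0.0014]
regtop [0.5583 0.1625 0.0557]
regtop2 [0.4874 0.3034 0.0516]
knob [0.5231 0.2709 0.0733]
cap [ 0.5459 -0.0082  0.0651]
tanktop [ 0.6147 -0.1986  0.093 ]
tank2 [ 0.4927 -0.3129  0.0927]
rim [ 0.56   -0.2961  0.1212]
fin [0.5307 0.1756 0.1082]
tank 5185 med z 0.0903 mean [ 0.5584 -0.263   0.0902] ((561.9860229492188, -266.23699951171875), (170.45237731933594, 172.97988891601562), 85.07328033447266)
reg 2039 med z 0.0502 mean [0.5263 0.2324 0.0503] ((528.4135131835938, 232.76654052734375), (91.00946044921875, 170.1214141845703), 6.883487701416016)
rim 603 med z 0.1202 mean [ 0.5622 -0.2645  0.1196] ((562.85498046875, -265.36907958984375), (72.04463958740234, 72.92786407470703), 88.93267059326172)
capwing 131 med z 0.0637 mean [ 0.5504 -0.0073  0.0631] ((551.2119140625, -7.395933151245117), (12.380997657775879, 48.84125900268555), 22.816442489624023)
capdisc 413 med z 0.0304 mean [ 0.5495 -0.0071  0.0304] ((551.2510986328125, -7.336719512939453), (60.44266891479492, 60.53958511352539), 19.50042724609375)
knobwing 142 med z 0.0937 mean [0.5222 0.2779 0.0924] ((522.9955444335938, 278.7891540527344), (13.6046724319458, 43.74323272705078), 53.00275421142578)
fin 67 med z 0.1072 mean [0.5341 0.1743 0.1062] ((534.7313232421875, 174.76223754882812), (9.63863754272461, 25.102245330810547), 7.446928024291992)
```

View pics/reg.png

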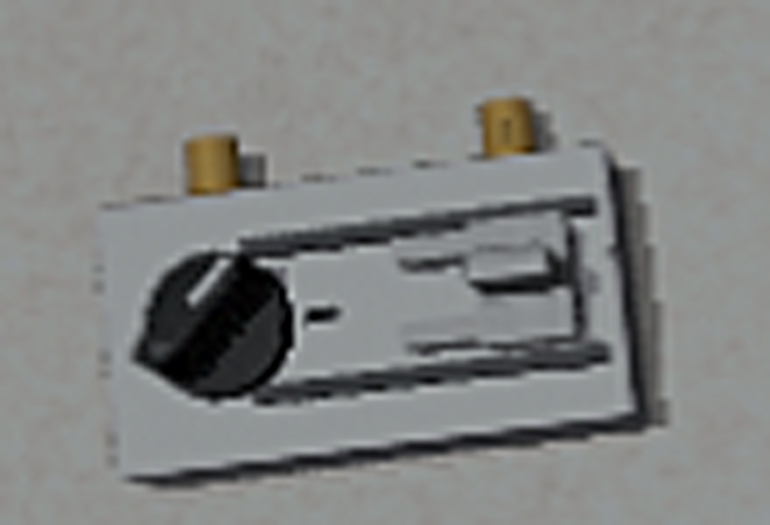

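View pics/tank.png

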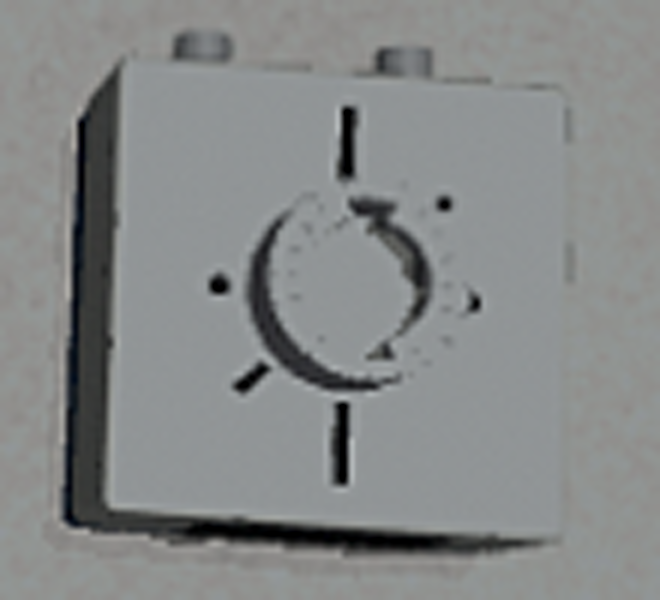

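View pics/cap.png

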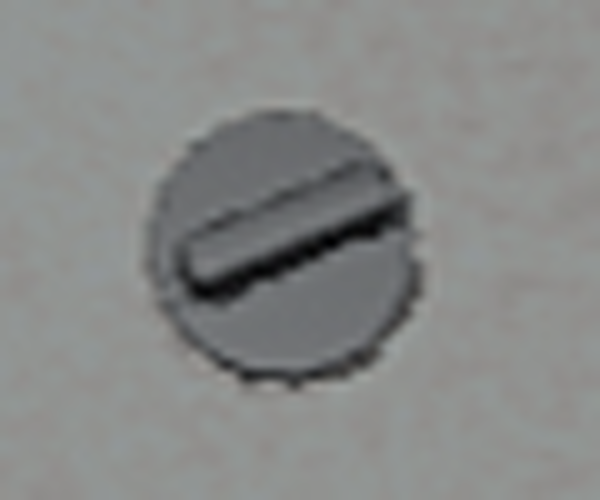

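All measured sizes match the description:

| Item | Measured | Pose |
|---|---|---|
| Block | 91x170 mm, z 50 mm | centre (0.528, 0.233), yaw +6.9° |
| Knob | – | q≈0.70 |
| Cap wing | 12x49 mm, z 64 mm | (0.551, -0.007) |
| Rim | 72 mm, z 120 mm | (0.563, -0.265) |

The aluminium block at (232,215) has a parked fork, brass stubs and a white pointer, so it's the right one. I'll go over the knob and check with the wrist camera.

```bash
cat >> h.py <<'E'
def quat(thdeg):
    p=np.radians((thdeg+90)/2); return [np.cos(p),np.sin(p),0.,0.]
def jaw(q):
    y=R.from_quat(q).as_matrix()[:,1]; return np.degrees(np.arctan2(y[1],y[0]))
def snap(r,optics,name):
    tp,tq=r.current_tool_pos(),r.current_ee_rot()
    im=optics.get_image("wrist"); T=T_wc(im,tp,tq); im["T"]=T
    pickle.dump(im,open(f"pics/{name}.pkl","wb")); cv2.imwrite(f"pics/{name}.png",im["pixels"][:,:,::-1])
    return im,T
def boxes(P,sel,lst):
    for n,c,rad,z0,z1 in lst:
        Q=P.reshape(-1,3); Q=Q[(Q[:,2]>z0)&(Q[:,2]<z1)&(np.hypot(Q[:,0]-c[0],Q[:,1]-c[1])<rad)]
        if len(Q)<10: print(n,"few",len(Q)); continue
        rc=cv2.minAreaRect(Q[:,:2].astype(np.float32)*1000)
        print(n,len(Q),"z",np.median(Q[:,2]).round(4),"mean",Q.mean(0).round(4),[np.round(x,1) for x in rc])
E
python3 - <<'E'
from cell import r, optics
from h import *
for p,th in [((.523,.2775,.2),53),((.5347,.1748,.2),6.9),((.5512,-.0074,.2),22.8),((.563,-.265,.2),85),((.563,-.265,.2),40)]:
    q=r.inverse_kinematics(list(p),quat(th)); print(p,th,None if q is None else np.round(q,2))
r.set_gripper(.5)
r.move_to([.51,.2775,.25],quat(53))
im,T=snap(r,optics,"w1"); P=cloud(im,T)
boxes(P,0,[("knob",(.523,.278),.03,.085,.105),("block",(.528,.233),.12,.045,.054),("fin",(.5347,.1748),.025,.095,.12)])
print(r.current_t(),r.current_opening())
E
```

```text
(0.523, 0.2775, 0.2) 53 [ 0.41  0.48  1.59 -0.    1.07 -0.52]
(0.5347, 0.1748, 0.2) 6.9 [ 0.23  0.43  1.67 -0.    1.04  0.11]
(0.5512, -0.0074, 0.2) 22.8 [-0.1   0.41  1.7  -0.    1.03 -0.5 ]
(0.563, -0.265, 0.2) 85 [-0.51  0.54  1.51 -0.    1.1  -2.  ]
(0.563, -0.265, 0.2) 40 [-0.51  0.54  1.51 -0.    1.1  -1.21]
knob 664 z 0.0942 mean [0.5216 0.2786 0.094 ] [array([522.3, 278.1]), array([12. , 43.8]), np.float64(50.9)]
block 8602 z 0.05 mean [0.522  0.2463 0.05  ] [array([527.6, 233.3]), array([ 90.9, 170.2]), np.float64(6.7)]
fin few 0
2.3 0.4985232292186973
```

View pics/w1.png

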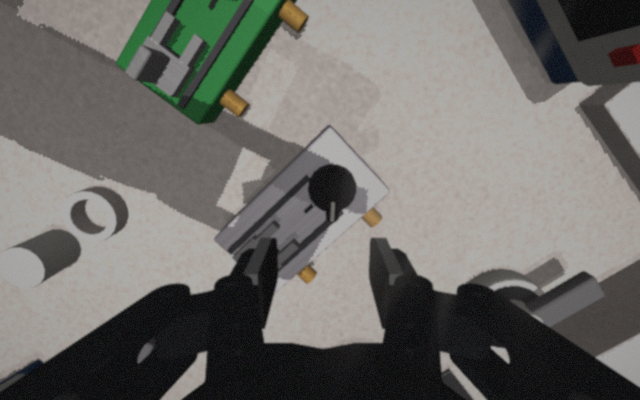

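The wrist view shows the knob at (333,187) with the white line pointing towards the lock side. The depth fit puts the axis at (0.5223, 0.278), agreeing with the block-derived point to within 1 mm. Next I'll grip and turn the knob.

Run:
```python
from cell import r, optics
from h import *
c=[.5223,.278]
r.move_to(c+[.15],quat(50.9))
r.move_linear(c+[.089],vel=.1)
print(r.current_contact_force().round(1) if hasattr(r.current_contact_force(),'round') else r.current_contact_force())
r.set_gripper(0,30)
print("op",r.current_opening(),jaw(r.current_ee_rot()),r.current_tool_pos())
q=np.array(r.current_q()); s=None
# rotate clockwise (jaw angle decreasing): q6 increases
for k in range(1,5):
    t=q.copy(); t[5]=q[5]+np.radians(44.2)*k/4
    r.set_joints(list(t)); print(jaw(r.current_ee_rot()),np.round(r.current_contact_force(),1),np.round(r.current_torque(),2))
r.sleep(.3)
r.set_gripper(.5)
r.move_linear(c+[.16],vel=.15)
print(r.current_t())
im=optics.get_image("top"); pickle.dump(im,open("pics/top1.pkl","wb"))
P=cloud(im); boxes(P,0,[("fin",(.5347,.1748),.02,.095,.12)])
# back off to look
r.move_to([.515,.2,.25],quat(6.7))
im,T=snap(r,optics,"w2"); P=cloud(im,T)
boxes(P,0,[("knob",(.523,.278),.03,.085,.105),("fin",(.5347,.1748),.025,.095,.12),("block",(.528,.233),.12,.045,.054)])
print(r.current_t())
```

```text
[-0.2 -0.3  0.5]
op 0.13436689448742134 50.89572564354313 [0.52294306 0.27853445 0.08975807]
40.081666673132105 [0.1 0.7 2.1] [ 0.01  0.18 -0.08]
29.192091406148844 [-2.1 -1.1  4.2] [-0.2   0.5  -0.12]
18.064688678686622 [-5.1 -1.8  5.9] [-0.35  0.8  -0.04]
7.014497775100517 [-4.6 -1.9  6.6] [-0.33  0.97 -0.01]
6.4417
fin 66 z 0.1071 mean [0.5341 0.1743 0.1064] [array([534.6, 175.1]), array([ 9.7, 25.4]), np.float64(7.8)]
knob 816 z 0.0942 mean [0.5226 0.2781 0.0942] [array([522.9, 277.6]), array([12. , 42.7]), np.float64(7.4)]
fin 394 z 0.1073 mean [0.5343 0.1775 0.1063] [array([534.8, 176. ]), array([10. , 25.7]), np.float64(6.6)]
block 10692 z 0.0501 mean [0.5258 0.2458 0.0501] [array([527.9, 233.2]), array([ 90.9, 168.9]), np.float64(6.9)]
7.0917
```

View pics/w2.png

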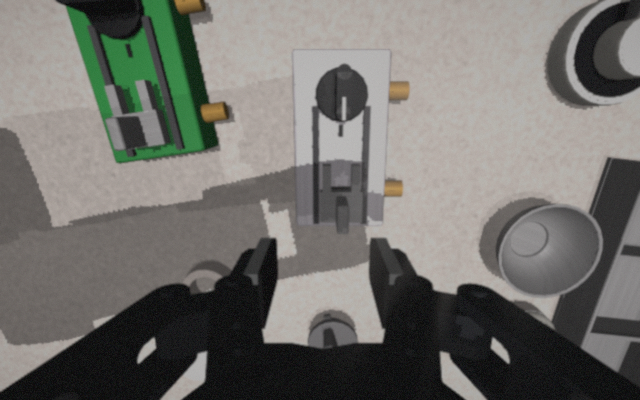

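The knob now points at the mark: wing 7.4° against block 6.9°, so q≈1.49, with the white line towards the lock at (344,108). The lock is still parked. Next I'll grip the fin and slide it.

Run:
```python
from cell import r, optics
from h import *
y=6.8; d=np.array([-np.sin(np.radians(y)),np.cos(np.radians(y))])
f=np.array([.5347,.1755]); g=f-.002*d
r.move_to([*g,.15],quat(y))
r.move_linear([*g,.1],vel=.1)
r.set_gripper(0,30)
p0=np.array(r.current_tool_pos()); print("op",r.current_opening(),p0,r.current_contact_force())
q=p0.copy(); 
for s in (.03,.05,.0585):
    q=p0.copy(); q[:2]+=s*d; r.move_linear(list(q),vel=.06)
    print(s,(np.array(r.current_tool_pos())-p0).round(4),np.round(r.current_contact_force(),1))
r.sleep(.3)
r.set_gripper(.4)
r.move_linear([q[0],q[1],.19],vel=.15)
r.set_gripper(.6)
r.move_to([.54,-.0074+.05,.25],quat(22.8))
print(r.current_t())
im=optics.get_image("top"); pickle.dump(im,open("pics/top2.pkl","wb"))
a=im["pixels"][:,:,::-1]; cv2.imwrite("pics/reg2.png",cv2.resize(a[170:245,180:290],None,fx=7,fy=7,interpolation=cv2.INTER_CUBIC))
P=cloud(im); boxes(P,0,[("fin",(.5347-.058*.118,.1748+.0576),.02,.1,.12),("knob",(.5225,.278),.03,.085,.097)])
im,T=snap(r,optics,"w3"); P=cloud(im,T)
boxes(P,0,[("capwing",(.551,-.007),.03,.058,.07),("capdisc",(.551,-.007),.04,.025,.035)])
```

```text
op 0.11393260364458704 [0.53466527 0.17353489 0.10068072] [-4.48201461 -0.7413297   7.11189601]
0.03 [-0.0035  0.0302  0.0001] [-1.1  1.2  2.6]
0.05 [-0.0059  0.0502  0.0001] [-1.1  1.7  2.7]
0.0585 [-0.0068  0.058   0.0001] [-0.8 -4.4  3.9]
12.575
fin 62 z 0.1072 mean [0.528  0.233  0.1069] [array([528.1, 233.7]), array([10.3, 26. ]), np.float64(9.0)]
knob 118 z 0.0942 mean [0.5224 0.2784 0.0935] [array([522.7, 278.8]), array([12.5, 43.2]), np.float64(5.8)]
capwing 563 z 0.0636 mean [ 0.5509 -0.008   0.0635] [array([551.1,  -9. ]), array([11.2, 49.2]), np.float64(22.6)]
capdisc 1820 z 0.03 mean [ 0.5505 -0.0067  0.03  ] [array([551.2,  -8.4]), array([60.6, 59.5]), np.float64(20.3)]
```

View pics/reg2.png

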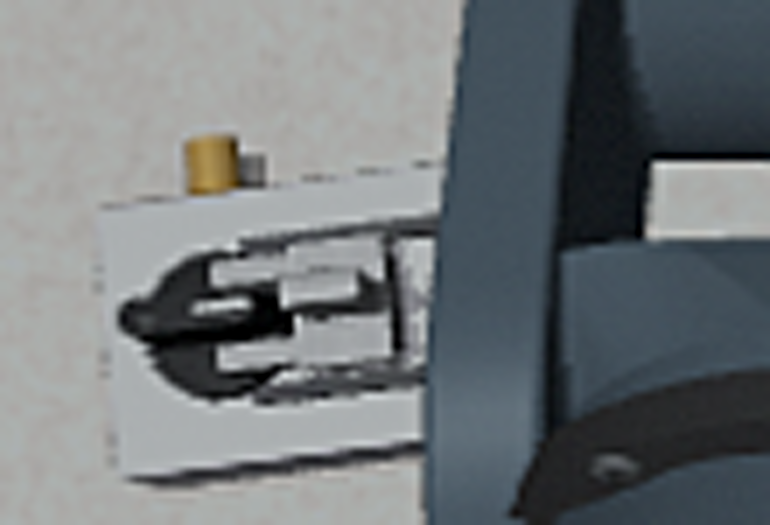

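View pics/w3.png

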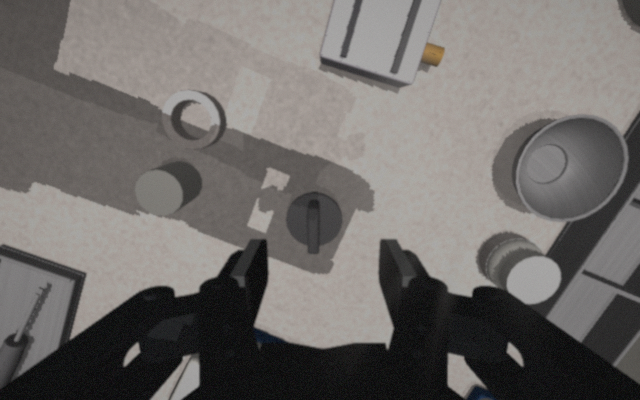

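The lock is home: the fin moved 58.9 mm and the force reversed at the stop. The cap is at (313,220) in the wrist view, measured at (0.5512, -0.008). Before grasping it, I'll take a wrist view of the neck.

Run:
```python
from cell import r, optics
from h import *
r.move_to([.605,-.265,.3],quat(85.1))
im,T=snap(r,optics,"w4"); P=cloud(im,T)
boxes(P,0,[("rim",(.5625,-.265),.045,.115,.125),("top",(.5625,-.265),.13,.085,.095)])
print(r.current_t())
a=im["pixels"][:,:,::-1]
uv=project(im,[[.5625,-.265,.12]],T)[0]; print(uv)
x,y=int(uv[0])-80,max(0,int(uv[1])-80)
cv2.imwrite("pics/neck.png",cv2.resize(a[y:y+160,x:x+160],None,fx=3.7,fy=3.7,interpolation=cv2.INTER_CUBIC)); print(x,y)
```

```text
rim 3028 z 0.1201 mean [ 0.5606 -0.2683  0.1201] [array([ 561.6, -267.8]), array([72.2, 71.7]), np.float64(22.3)]
top 26159 z 0.0901 mean [ 0.555  -0.2674  0.0901] [array([ 561.7, -268.1]), array([170.6, 168.5]), np.float64(85.3)]
14.1167
[319.94496504 135.25910921]
239 55
```

View pics/neck.png

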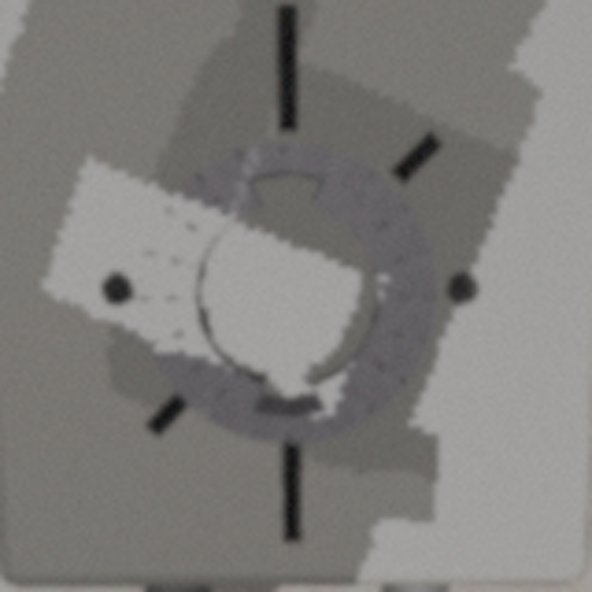

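View pics/w4.png

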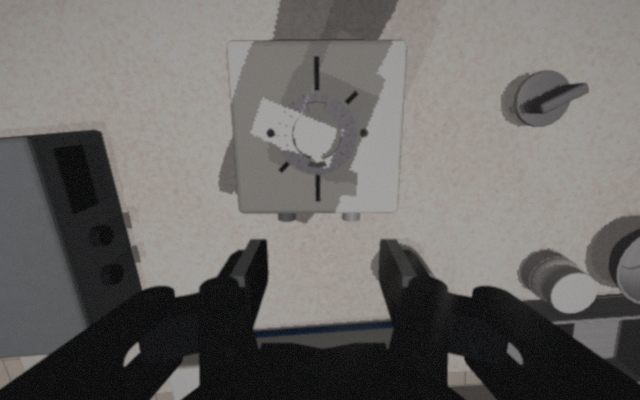

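The neck crop is clear: bars vertical, half-way marks at upper right and lower left, notches top and bottom. The wrist gives (0.5616, -0.2678) and the top camera (0.5629, -0.2654), a 2.5 mm disagreement. That's too much for 2 mm of play, so I'll take a second wrist view turned half round to cancel the mount bias.

Run:
```python
from cell import r, optics
from h import *
r.move_to([.52,-.267,.3],quat(-94.9))
print(r.current_tool_pos(),jaw(r.current_ee_rot()))
im,T=snap(r,optics,"w5"); P=cloud(im,T)
boxes(P,0,[("rim",(.5625,-.265),.045,.115,.125),("top",(.5625,-.265),.13,.085,.095)])
for n in ("w4","w5"):
    im=pickle.load(open(f"pics/{n}.pkl","rb")); P=cloud(im,im["T"]).reshape(-1,3)
    Q=P[(P[:,2]>.085)&(P[:,2]<.095)&(np.hypot(P[:,0]-.5625,P[:,1]+.265)<.13)]
    Q=P[(P[:,2]>.117)&(P[:,2]<.124)&(np.hypot(P[:,0]-.562,P[:,1]+.266)<.045)]
    print(n,cv2.minEnclosingCircle((Q[:,:2]*1000).astype(np.float32)), cv2.fitEllipse(cv2.convexHull((Q[:,:2]*1000).astype(np.float32))))
sc=pickle.load(open("pics/scene0.pkl","rb")); P=cloud(sc)
boxes(P,0,[("srim",(.5625,-.265),.045,.117,.124),("stop",(.5625,-.265),.13,.085,.095),("scapdisc",(.5512,-.008),.04,.028,.033)])
print(r.current_t())
```

```text
[ 0.52007097 -0.26695878  0.30004226] -94.8682519286522
rim 3024 z 0.1202 mean [ 0.5631 -0.2684  0.1201] [array([ 562.2, -268.7]), array([72.2, 72. ]), np.float64(39.4)]
top 25969 z 0.0901 mean [ 0.5692 -0.269   0.0901] [array([ 562.2, -268.3]), array([170.3, 169.1]), np.float64(85.5)]
w4 ((561.5081787109375, -268.0528869628906), 36.59055709838867) ((561.6646728515625, -268.0773010253906), (71.98521423339844, 72.84832000732422), 160.2631378173828)
w5 ((562.3161010742188, -268.46490478515625), 36.650230407714844) ((562.2039794921875, -268.61444091796875), (71.9083480834961, 73.04915618896484), 153.33351135253906)
srim 738 z 0.1197 mean [ 0.5631 -0.2686  0.1196] [array([ 561.6, -267.4]), array([73. , 72.8]), np.float64(1.0)]
stop 6276 z 0.0898 mean [ 0.5742 -0.2799  0.0897] [array([ 562.2, -268. ]), array([169.8, 169.7]), np.float64(85.1)]
scapdisc 306 z 0.0305 mean [ 0.5538 -0.0133  0.0305] [array([551.9, -11.6]), array([59.5, 58.4]), np.float64(36.5)]
16.7583
```

View pics/w5.png

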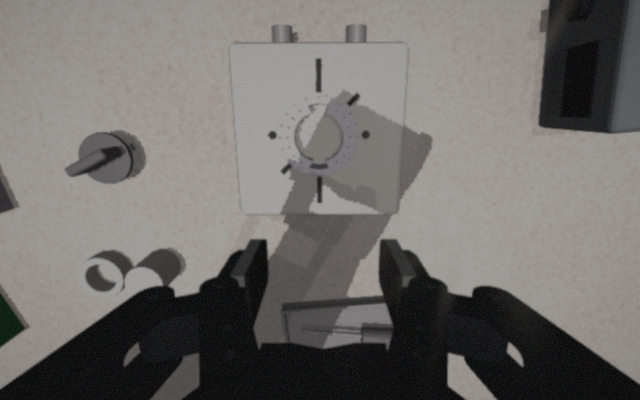

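Both half-turned views and the scene camera agree: neck at (0.5619, -0.2683), yaw -4.6°. Next I'll grasp the cap and bring it over the neck.

Run:
```python
from cell import r, optics
from h import *
c=[.5511,-.0087]
r.set_gripper(.6)
r.move_to(c+[.13],quat(22.6))
r.move_linear(c+[.057],vel=.1)
print(r.current_contact_force())
r.set_gripper(0,60)
print("op",r.current_opening(),r.current_tool_pos())
r.move_linear(c+[.2],vel=.15)
print("op",r.current_opening(),r.current_contact_force())
r.move_to([.5619,-.2683,.2],quat(85.4))
im=optics.get_image("scene"); pickle.dump(im,open("pics/scene3.pkl","wb"))
uv=project(im,[[.5619,-.2683,.15]])[0].astype(int); x,y=max(0,uv[0]-110),max(0,uv[1]-100)
cv2.imwrite("pics/held.png",cv2.resize(im["pixels"][y:y+200,x:x+220,::-1],None,fx=3,fy=3)); 
P=cloud(im); boxes(P,0,[("disc",(.5619,-.2683),.034,.165,.178)])
top=optics.get_image("top"); pickle.dump(top,open("pics/top3.pkl","wb"))
cv2.imwrite("pics/top3.png",cv2.resize(top["pixels"][130:260,390:530,::-1],None,fx=4,fy=4))
print(r.current_t(),r.current_tool_pos())
```

```text
[-0.02085366  0.17979148  0.25131261]
op 0.12598126744447807 [ 0.55141483 -0.00872319  0.05747567]
op 0.12961301276526133 [ 0.09699555  0.21119481 -0.17699948]
disc 591 z 0.1719 mean [ 0.5701 -0.2775  0.1715] [array([ 565.5, -272.1]), array([60.8, 53. ]), np.float64(56.0)]
22.275 [ 0.56205334 -0.26761382  0.19989393]
```

View pics/held.png

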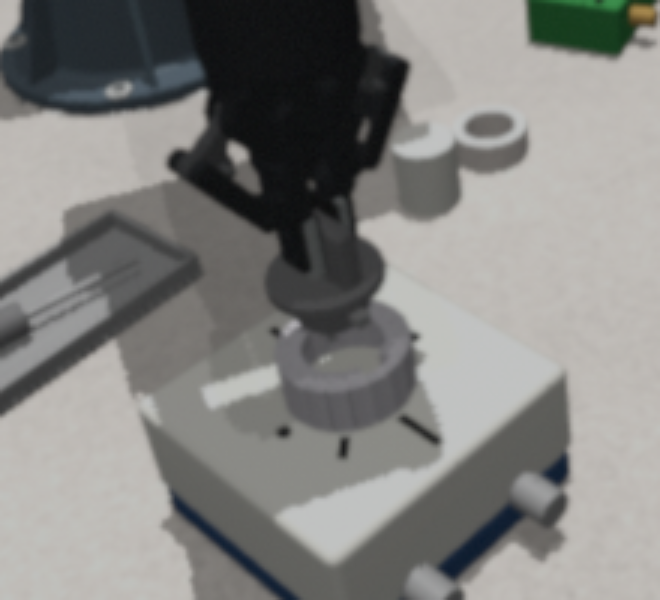

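View pics/top3.png

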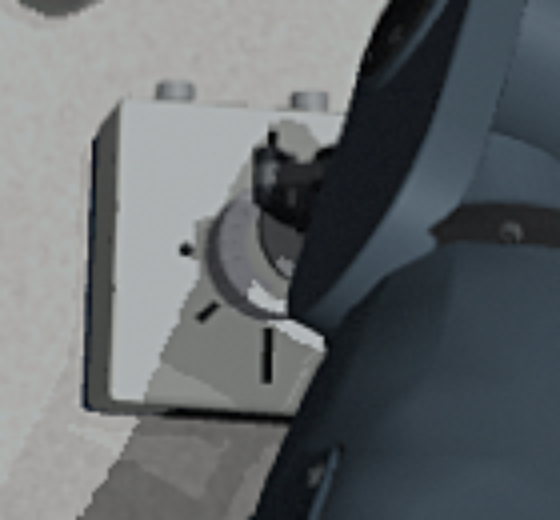

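The picture shows the cap held level over the neck, disc top at 0.172 m as expected. I'll fit the disc's circle to check its centre before lowering.

Run:
```python
from cell import r, optics
from h import *
from scipy.optimize import least_squares
print(r.current_tool_pos(),jaw(r.current_ee_rot()))
im=pickle.load(open("pics/scene3.pkl","rb")); P=cloud(im).reshape(-1,3)
def fit(z0,z1,Rr):
    Q=P[(P[:,2]>z0)&(P[:,2]<z1)&(np.hypot(P[:,0]-.563,P[:,1]+.269)<.05)][:,:2]
    C=np.array([.562,-.2683]); a=np.arctan2(*(Q-C).T[::-1])
    d=np.hypot(*(Q-C).T); E=[]
    for b in np.radians(np.arange(-120,61,6)):
        m=abs((a-b+np.pi)%(2*np.pi)-np.pi)<.06
        if m.sum()>2: E.append(Q[m][np.argmax(d[m])])
    E=np.array(E); s=least_squares(lambda x:np.hypot(*(E-x[:2]).T)-x[2],[*C,Rr],loss="soft_l1",f_scale=.001)
    s2=least_squares(lambda x:np.hypot(*(E-x[:2]).T)-Rr,C,loss="soft_l1",f_scale=.001)
    print(z0,len(E),s.x.round(4),s2.x.round(4),np.abs(s.fun).mean())
fit(.169,.176,.031); fit(.117,.123,.036)
```

```text
[ 0.56205334 -0.26761382  0.19989393] 85.41169160068745
0.169 31 [ 0.5625 -0.2695  0.0296] [ 0.561  -0.2685] 0.0006609500809482613
0.117 31 [ 0.5623 -0.2673  0.0362] [ 0.5625 -0.2675] 0.0005452242836433961
```

The cap is aligned to within about 1–1.5 mm, so I'll lower it while watching the force.

Run:
```python
from cell import r, optics
from h import *
n=[.5619,-.2683]
r.move_linear(n+[.181],vel=.08)
for z in [.177,.173,.169,.165,.161,.158,.156]:
    r.move_linear(n+[z],vel=.04)
    f=np.array(r.current_contact_force()); print(z,np.round(r.current_tool_pos(),4),f.round(1),np.round(r.current_torque(),2))
    if np.abs(f).max()>12: print("stop");break
print(r.current_t(),r.current_opening())
```

```text
0.177 [ 0.5619 -0.2683  0.1769] [ 0.1  0.9 -0. ] [ 0.01 -0.03  0.03]
0.173 [ 0.5618 -0.2682  0.1728] [ 0.1 -0.1 -0.6] [-0.03 -0.02 -0.07]
0.169 [ 0.5618 -0.2682  0.1687] [-0.4  0.1 -1.2] [ 0.05 -0.02  0.05]
0.165 [ 0.5618 -0.2682  0.1647] [-0.6  1.8 -1.5] [ 0.08 -0.07  0.01]
0.161 [ 0.5618 -0.2682  0.1607] [ 0.3  1.2 -1.2] [ 0.18 -0.01 -0.01]
0.158 [ 0.5618 -0.2682  0.1577] [ 0.8  1.  -1.5] [ 0.2  -0.05  0.03]
0.156 [ 0.5619 -0.2683  0.1559] [ 0.5  0.3 -0.4] [ 0.19 -0.07  0.01]
24.4083 0.127316543458841
```

It entered cleanly. Now I'll seat it until the rim pushes back.

Run:
```python
from cell import r, optics
from h import *
n=[.5619,-.2683]
for z in np.arange(.1553,.150,-.0006):
    r.move_linear(n+[z],vel=.02)
    f=np.array(r.current_contact_force()); print(z.round(4),np.round(r.current_tool_pos(),4),f.round(1))
    if f[2]>5: break
r.sleep(.2); print(r.current_contact_force(),r.current_t())
im=optics.get_image("scene"); pickle.dump(im,open("pics/scene4.pkl","wb"))
uv=project(im,[[.5619,-.2683,.13]])[0].astype(int); x,y=max(0,uv[0]-60),max(0,uv[1]-60)
cv2.imwrite("pics/seat.png",cv2.resize(im["pixels"][y:y+120,x:x+120,::-1],None,fx=5,fy=5,interpolation=cv2.INTER_CUBIC))
P=cloud(im); boxes(P,0,[("disc",(.5619,-.2683),.034,.122,.135)])
```

```text
0.1553 [ 0.562  -0.2683  0.1555] [0.3 2.2 2. ]
0.1547 [ 0.562  -0.2683  0.1555] [-2.4  2.6  7.9]
[-2.64747006  2.74161334  7.15037881] 25.1083
disc 570 z 0.1275 mean [ 0.5701 -0.2769  0.1274] [array([ 566.6, -271.6]), array([63.7, 51.9]), np.float64(54.9)]
```

View pics/seat.png

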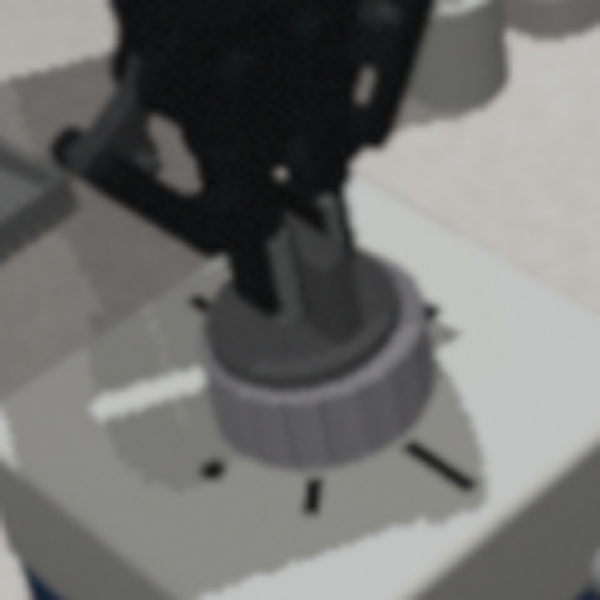

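The cap is seated: disc top at 0.1275 m against 0.128 m expected, flat on the rim, with 7 N of reaction. Now I'll twist it clockwise by 45°.

Run:
```python
from cell import r, optics
from h import *
for th in [80,75,70,65,60,55,50,45,42,40.4]:
    q=r.inverse_kinematics([.5619,-.2683,.1547],quat(th)); r.set_joints(list(q))
    f=np.array(r.current_contact_force()); print(th,round(jaw(r.current_ee_rot()),1),np.round(r.current_tool_pos(),4),f.round(1),np.round(r.current_torque(),2),round(r.current_opening(),3))
    if np.abs(f).max()>20: print("stop");break
r.sleep(.3); print(r.current_t(),jaw(r.current_ee_rot()),r.current_contact_force())
im=optics.get_image("scene"); pickle.dump(im,open("pics/scene5.pkl","wb"))
uv=project(im,[[.5619,-.2683,.13]])[0].astype(int); x,y=max(0,uv[0]-60),max(0,uv[1]-60)
cv2.imwrite("pics/tw.png",cv2.resize(im["pixels"][y:y+120,x:x+120,::-1],None,fx=5,fy=5,interpolation=cv2.INTER_CUBIC))
P=cloud(im); boxes(P,0,[("disc",(.5619,-.2683),.034,.122,.135)])
im,T=snap(r,optics,"w6")
```

```text
80 80.0 [ 0.5622 -0.2683  0.1555] [-0.5  2.6  7. ] [ 0.57  0.2  -0.02] 0.129
75 75.0 [ 0.5622 -0.2682  0.1555] [-0.9  3.9  7.6] [ 0.68  0.19 -0.03] 0.128
70 70.0 [ 0.5623 -0.2682  0.1555] [-0.7  2.5  6.5] [ 0.68  0.19 -0.03] 0.129
65 65.0 [ 0.5623 -0.2681  0.1555] [-0.2  3.9  6.3] [ 0.73  0.08 -0.07] 0.13
60 60.0 [ 0.5624 -0.268   0.1555] [0.6 4.4 6.8] [ 0.73  0.06 -0.04] 0.124
55 55.0 [ 0.5625 -0.268   0.1555] [0.2 4.9 5.3] [ 0.79 -0.15  0.02] 0.128
50 50.0 [ 0.5625 -0.268   0.1555] [1.1 4.8 6.4] [ 0.79 -0.22  0.03] 0.128
45 45.0 [ 0.5626 -0.268   0.1555] [1.1 4.4 5.8] [ 0.8  -0.32  0.03] 0.133
42 42.0 [ 0.5627 -0.268   0.1555] [2.5 5.5 6. ] [ 0.83 -0.3   0.06] 0.127
40.4 40.4 [ 0.5627 -0.2681  0.1555] [0.8 4.2 5.2] [ 0.8  -0.46  0.03] 0.131
27.9583 40.39548584349924 [2.59674677 4.08379815 4.81062173]
disc 569 z 0.1276 mean [ 0.5717 -0.275   0.1275] [array([ 566.5, -271.2]), array([61.9, 53. ]), np.float64(54.1)]
```

View pics/tw.png

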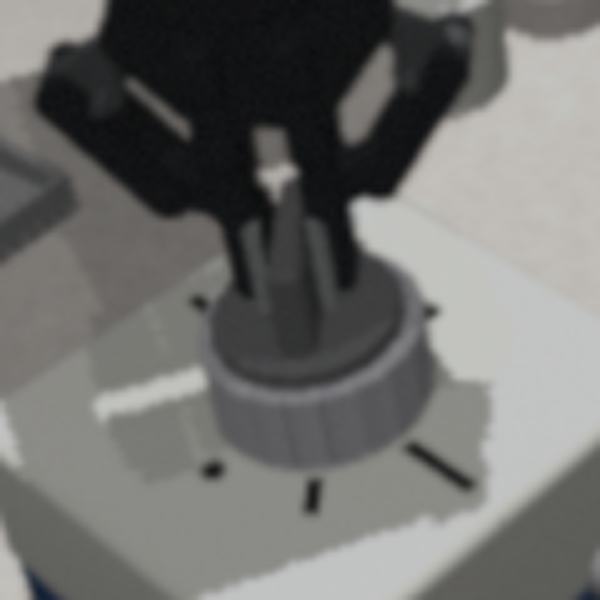

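View pics/w6.png

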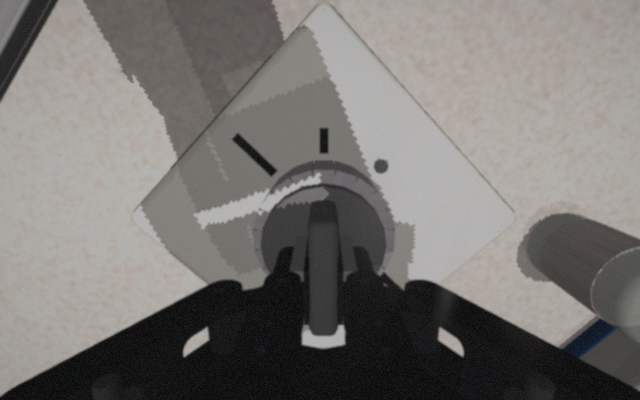

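The wing at (321,265) lines up with the half-way bar at (324,140), and the disc is flat at 0.1276 m. One last check of the knob and lock before I hand in.

Run:
```python
from cell import r, optics
from h import *
top=optics.get_image("top"); P=cloud(top)
boxes(P,0,[("fin",(.528,.2335),.02,.1,.12),("knob",(.5225,.278),.03,.085,.097)])
w=pickle.load(open("pics/w6.pkl","rb")); P=cloud(w,w["T"])
boxes(P,0,[("tanktop",(.562,-.268),.13,.087,.094),("wing",(.562,-.268),.03,.156,.17)])
print(r.current_t(),r.current_opening(),np.abs(r.current_qvel()).max())
r.hand_in()
```

```text
fin 63 z 0.1073 mean [0.5279 0.2329 0.1068] [array([528. , 233.6]), array([10.7, 25.2]), np.float64(8.0)]
knob 120 z 0.094 mean [0.5225 0.2784 0.0935] [array([523.1, 278.8]), array([12.5, 44.9]), np.float64(6.7)]
tanktop 49505 z 0.0901 mean [ 0.542  -0.2451  0.0901] [array([ 561.7, -268.1]), array([168. , 167.8]), np.float64(85.5)]
wing 4390 z 0.1619 mean [ 0.5598 -0.2663  0.1619] [array([ 562.1, -269. ]), array([37.3, 43.8]), np.float64(2.1)]
28.1083 0.1298501706238602 0.0008303431676749224
the job is handed in; nothing more can be done
```

I handed the job in at about 28 s, with the gripper still holding the cap at the half-way mark. No verdict was reported, so the readings below are all I have to go on.

- **Knob:** I turned it clockwise to its mark while the lock was still parked. In the last image the wing reads 6.7° against the block's 6.8°.
- **Lock:** I slid it about 59 mm to its stop, where the force reversed. It was still home in the last image.
- **Cap:** I put it in through the notches with forces under about 2.5 N until the rim pushed back. The disc top is at 0.1276 m, against 0.128 m expected, so it is seated.
- **Twist:** The gripper turned 45.0° clockwise and no click showed. In the wrist picture the cap's wing lines up with the short half-way bar.
- **At hand-in:** The arm was still and gripping with a 60 N squeeze setting, pressing down with about 5 N. I didn't touch the other things on the table or the green look-alike.

Checks that disagreed or failed:
- **Neck position:** The top camera placed the neck about 3 mm from the wrist camera. A second wrist view turned half round, plus the scene camera, supported the wrist value, so I used that.
- **Wing from depth:** The last fit of the cap's wing was unusable because the fingers were in it. The final twist angle therefore rests on the gripper's angle and the picture.
- **Spring torque:** The ring's push-back was too small to make out in the wrist torque noise, so the ring's own angle isn't confirmed that way.

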